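# Turn up the cup and open the child-safe vitamin bottle

## Task

Get the morning vitamins ready at the pantry counter: first turn the square cup, which stands mouth-down, over so that it stands by itself mouth-up on the counter. Then press the bottle's white push-and-turn safety cap down, twist it counter-clockwise while it is down, and lift it off; finish while holding the cap level in the gripper, straight above the bottle and some 10 cm clear of its mouth. Leave the other things on the counter where they are.

Things in the scene. Friction and masses are not known exactly. Their poses are not given: they have to be found in the camera images.
- cup: loose cream cup, square outline, straight flat sides: 54 x 54 mm outside, 75 mm tall, 4 mm walls, 0.1 to 0.2 kg, terracotta band round the base end. Starts mouth-down. Origin: centre of the mouth. z: from mouth to base (up at first, down when done); x, y square to the sides. It does not roll on its side, so two quarter turns with a regrasp turn it over; 60 mm of free counter around it
- cup_base (a point): centre of the outside of the cup's base, 75 mm from cup along its z; at counter height (0) once the cup stands mouth-up
- bottle: brown bottle, 76 mm across, in a round wooden holder (100 mm across, 26 mm high) fixed to the counter: neither moves nor turns. Origin: on the axis at counter height; z up. Shoulder at 90 mm; the neck, 46 mm across its lugs, ends in the mouth at 111 mm
- cap: loose white ribbed cap, 57 mm across, 32 mm tall, 30 g, locked on the bottle by three inner lugs. Origin: centre of its underside, 102 mm above the counter when closed; z up. Push down 5 mm or more (stop at 9), turn it counter-clockwise seen from above, kept down, by 0.85 to 1.25 rad (stop near 1.3), then it lifts straight off. Turning without pressing or pulling without turning is blocked
- seal (a joint): blue sprung seal in the bottle's mouth that pushes the cap up: 0 with the cap closed, -0.009 m pressed fully down, +0.003 when the cap is off. Pressing the cap takes about 5 N at first, 10 N at 6 mm, 14 N at the stop
- timer: bystander: red round kitchen timer, 60 mm across, 45 mm tall; origin under its centre
- bowl: bystander: dark wooden bowl, 140 mm across, 55 mm tall; origin under its centre
- tin: bystander: red tin, 74 mm across, 75 mm tall; origin under its centre
- lemon: bystander: lemon standing on end, 54 mm across, 56 mm tall; origin under its centre
- spoon: bystander: wooden spoon lying flat, 170 mm long; origin under its middle
Things that resemble listed ones, but are neither listed nor needed, are in the scene too. Of the things like the cap, leave any that is blue or yellow; of the rest the larger one is meant.

How it is judged:
On the way, in this order (a step that is already met when the one before it is completed fails the run):
1. the cup stands mouth-up on the counter, let go (angle between cup's own z axis and vertical above 2.99 rad and height (world z) of cup_base below 0.006 m and linear speed of cup below 0.05 m/s and contact force between the fingers and cup below 0.1 N), for 0.3 s.
2. the cap is pressed down on the bottle (z of cap in the frame of bottle below 0.0985 m), for 0.05 s.
3. the cap is off and lifted above the bottle (z of cap in the frame of bottle above 0.145 m and contact force between the fingers and cap above 0.5 N), for 0.2 s.
At the end, for the whole second after the job is handed in: the cup stands mouth-up on the counter within 0.15 rad, at rest and not touched by the fingers; the cap is held still in the fingers, its underside 50 to 170 mm above the bottle's mouth, within 35 mm of the bottle's axis, level within 0.26 rad (15 degrees), and not touching the bottle (all of step 1 and z of cap in the frame of bottle between 0.161 and 0.281 m and horizontal distance between cap and bottle below 0.035 m and angle between cap's own z axis and vertical below 0.26 rad and contact force between the fingers and cap above 0.5 N and contact force between cap and bottle below 0.1 N and linear speed of cap below 0.05 m/s); the arm keeps its last pose, push and grip.
It fails at once if a bystander is pushed more than 40 mm (distance of any of timer, bowl, tin, lemon, spoon from where it was at the start of the episode above 0.04 m).
It fails at once if a standing bystander is tipped over (angle between any of timer, bowl, tin, lemon's own z axis and vertical above 0.5 rad).
It also fails if it takes over 72 s, if anything falls off the work surface, if the arm or the gripper's body presses on something with over 40 N, if the wrist force passes 120 N, or if a joint passes its speed limit or range.

## Robot

A 6-joint arm with a two-finger parallel gripper is mounted at the origin on the work surface. World frame = base frame: x ahead of the robot, y to its left, z up, the work surface at z = 0. Lengths are in m, angles in rad, forces in N, time in s.
With the tool pointing down it reaches from about 0.35 to 0.85 m from the base axis. Payload 8.1 kg.
Tool frame: the origin (TCP) lies between the finger pads; the fingertips stand 14 mm ahead of it and the grasp point (between the pads) lies 5 mm behind it (robot.tcp_to_tips is the z of the fingertips in the tool frame, in m); z points along the fingers, y is the line along which they close (so a half turn about z gives the same grasp; the last joint's range is limited). The gripper opens to 93 mm and grips with 3 to 60 N. Pads are 15 mm wide; open, the fingers measure 128 mm over their backs; the gripper's body (75 mm by 188 mm) begins 65 mm behind the grasp point.
Start: joints at [-1.419, 0.13, 1.488, -0, 1.523, -0.085], TCP at [0.141, -0.583, 0.233] pointing down, gripper open.
Joint ranges: [-2.96, 2.96], [-0.89, 2.26], [0.02, 2.5], [-1.34, 4.48], [0, 2.73], [-2.66, 2.66]. Speed limits (rad/s): [2.39, 2.39, 2.79, 3.14, 3.14, 3.14].

## Interface

Orientations are given as a rotation vector (axis times angle).
In Python, from plant import sensors, read_camera, robot gives the robot as it stands.
- The arm moves only by the tool inch_along, called after "Call:" as a command line: name --pt "numbers of a row" for each row, then --argument value for the rest. Schema: {"type":"object","properties":{"rows":{"type":"array","items":{"type":"array","items":{"type":"number"},"minItems":5,"maxItems":5},"minItems":1,"maxItems":20},"force":{"type":"number"},"only":{"type":"string"},"quiet":{"type":"boolean"},"lines":{"type":"string"}},"required":["rows"],"additionalProperties":false}. rows is a list of rows, 1 to 20 of them, each of 5 numbers: the finger opening in m, then dx, dy, dz in m, then a turn about the tool's z in rad; each row shifts and turns the commanded pose from where the row before left it, along the tool's axes as they then stand; what a row does not reach is not made up. A row lasts 1/10 s, in which the tool goes at most 0.05 m and 0.15 rad, less where a joint would pass 70% of its speed; a pose out of reach is approached as far as the arm can. The fingers move at their own pace and stop on an object; force is the grip in N (left out, the last holds). Time passes only in rows, so rows that do not move let the fingers close. The tool returns the time, the measured TCP pose, the force, the opening and the grip force at its end. only (a regular expression) keeps the lines of the reply that match it, lines (a string "A,B") keeps lines A to B, and quiet returns only ok. Input that does not fit is refused with a message, and nothing moves.
- sensors.read_state(): the state, without advancing time (a new reading comes with each control period).
- read_camera(name): name is "scene" or "top"; returns a dict with "image" (420x560x3 uint8, red, green, blue), "depth" (420x560 float32, m along the optical axis (not along the pixel's ray), 0 where there is no reading), "fx", "fy", "cx", "cy" (pixels), "dist" ([k1, k2, p1, p2, k3] as OpenCV has them; the pictures are not rectified), "R" (3x3) and "t" (3): a world point X has camera coordinates R X + t. Camera axes: x right, y down, z forward; pixel columns grow to the right and rows downward; lengths in m; the calibration is good to about 2 mm. A picture is of the moment at which its call begins.
- robot.close_job(): hands the job in; it is judged then, once.
The state is a dict: "t": time; "q": joint angles; "dq": joint speeds; "joint_torque": joint torques, N m; "tool_pos": TCP position; "orientation": TCP orientation; "force": force on the tool from outside, world axes, zero at the start; "wrist_torque": the same for the moment, N m; "opening": finger opening in m; "gripper_force": force on a finger pad.
Only numpy, scipy, OpenCV 4.12 (cv2) and the standard library are available. Lean on these libraries where they do the work, as an engineer would, in place of code of your own. Each camera call takes 0.05 s, during which the arm holds its last target. There are 200 camera calls.

## Working session

There is one attempt and no reset: what is moved stays moved. The work goes in short steps, Python scripts to look and compute and a tool call to move; the robot and the scene stay as the last step left them, time stands still between calls to the robot, and variables do not carry over. Pictures are saved under pics/ and viewed, at most 10 in all, crops included, and the job is handed in when it is done.

```bash
ls; mkdir -p pics; python3 - <<'E'
from plant import sensors, read_camera, robot
import cv2,pickle,numpy as np
for n in("scene","top"):
    c=read_camera(n); pickle.dump(c,open(f"pics/{n}0.pkl","wb")); cv2.imwrite(f"pics/{n}0.png",c["image"][:,:,::-1])
    print(n,c["fx"],c["cx"],c["cy"],c["dist"],(-c["R"].T@c["t"]).round(3),c["R"].round(2).tolist())
print(sensors.read_state())
E
```

```text
pics
scene 484.16331239554654 275.1058754857107 204.60674805450282 [0.01083655 0.         0.         0.         0.        ] [1.395 0.769 0.914] [[-0.65, 0.76, -0.02], [0.46, 0.37, -0.81], [-0.61, -0.53, -0.59]]
top 480.5958447656209 276.315136148485 210.73176931930297 [-0.00801967  0.          0.          0.          0.        ] [ 0.308 -0.006  1.511] [[-0.03, -1.0, 0.0], [-0.99, 0.03, -0.16], [0.16, -0.01, -0.99]]
{'t': 0.1, 'q': array([-1.41942315e+00,  1.31086109e-01,  1.48919032e+00, -1.52090213e-05,
        1.52302123e+00, -8.54168797e-02]), 'dq': array([-0.00155247, -0.00209986, -0.00340634, -0.00154292, -0.00081986,
       -0.00124209]), 'joint_torque': array([ 1.81809087e-04, -5.61342216e+01, -4.93097806e+01,  7.68600265e-02,
        2.91713630e-02, -4.90046659e-05]), 'tool_pos': array([ 0.14067962, -0.58275162,  0.23168112]), 'orientation': array([-3.11790812e+00, -3.70880524e-01,  1.12094598e-04]), 'force': array([-0.37263247, -0.24003386, -0.04158862]), 'wrist_torque': array([ 0.03115318, -0.00938222, -0.06349088]), 'gripper_force': 0.0, 'opening': 0.09340598666284755}
```

View pics/scene0.png

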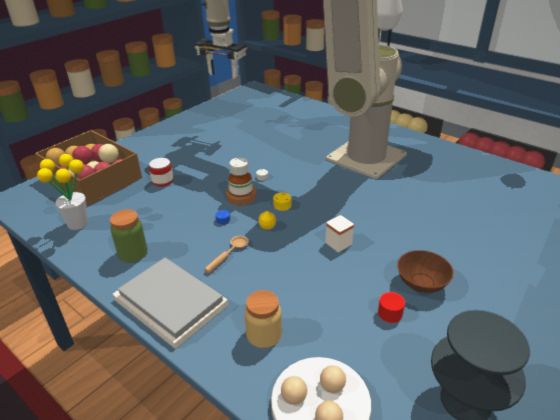

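View pics/top0.png

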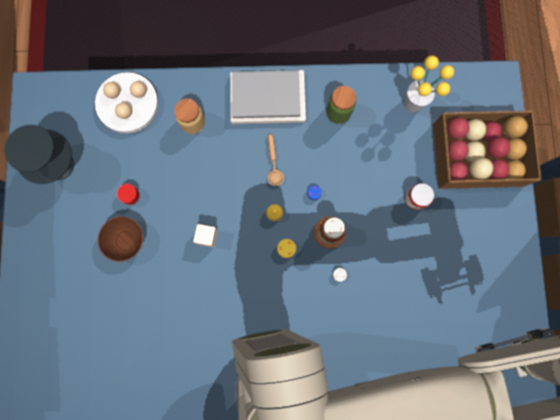

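Top view: the cup is at (205,235), the bottle with its cap at (331,230), the spoon at (273,160), the lemon at (275,213), the bowl at (121,238), the timer at (128,194) and the tin at (420,195). The cap candidates (top view) are white on the bottle (333,228), small white loose (340,274), yellow (287,248) and blue (314,192). Leaving out blue and yellow, the larger white one is on the bottle. I'll measure it and confirm with a crop.

```bash
cat > h.py <<'E'
import numpy as np,cv2,pickle
def cloud(c):
    d=c["depth"]; v,u=np.mgrid[0:d.shape[0],0:d.shape[1]]
    K=np.array([[c["fx"],0,c["cx"]],[0,c["fy"],c["cy"]],[0,0,1]])
    p=cv2.undistortPoints(np.stack([u,v],-1).reshape(-1,1,2).astype(float),K,np.array(c["dist"])).reshape(*d.shape,2)
    P=np.dstack([p*d[...,None],d]); W=(P-c["t"])@c["R"]
    W[d==0]=np.nan
    return W
def blob(c,u,v,r=30,zmin=.01,rad=.06):
    W=cloud(c); p0=W[v,u]; m=(np.linalg.norm(W[...,:2]-p0[:2],axis=2)<rad)&(W[...,2]>zmin)
    return p0,W[m],c["image"][m]
E
python3 - <<'E'
from h import *
T=pickle.load(open("pics/top0.pkl","rb"));S=pickle.load(open("pics/scene0.pkl","rb"))
for nm,(tu,tv),(su,sv) in [("cup",(205,235),(340,224)),("cap",(333,228),(239,164)),("smallwhite",(340,274),(262,174)),("yellow",(287,248),(283,200)),("blue",(314,192),(223,216)),("lemon",(275,213),(267,219)),("timer",(128,194),(391,303)),("bowl",(121,238),(425,275)),("tin",(420,195),(161,165)),("spoon",(275,178),(237,243))]:
    print(nm,cloud(T)[tv,tu].round(3),cloud(S)[sv,su].round(3))
for n,c,cu,ca in(("top",T,(205,235),(333,228)),("scene",S,(340,224),(239,164))):
    _,p,_=blob(c,*cu); z=np.percentile(p[:,2],95); t=p[p[:,2]>z-.006]
    print(n,"cup z",z.round(4),cv2.minAreaRect(t[:,:2].astype(np.float32)*1000))
    _,p,_=blob(c,*ca); z=np.percentile(p[:,2],97); t=p[p[:,2]>z-.006]
    print("cap z",z.round(4),cv2.minEnclosingCircle(t[:,:2].astype(np.float32)*1000),t.mean(0).round(4))
a=cv2.resize(T["image"][180:300,260:380],(480,480),interpolation=cv2.INTER_CUBIC)
b=cv2.resize(S["image"][140:250,200:310],(300,300));b=cv2.copyMakeBorder(b,0,180,0,0,0)
cv2.imwrite("pics/crop1.png",np.hstack([a,b])[:,:,::-1])
E
```

```text
cup [0.47  0.198 0.082] [0.479 0.203 0.074]
cap [ 0.474 -0.178  0.136] [ 0.489 -0.172  0.134]
smallwhite [ 0.345 -0.209  0.013] [ 0.36  -0.196  0.024]
yellow [ 0.429 -0.047  0.03 ] [ 0.443 -0.034  0.031]
blue [ 0.604 -0.138  0.022] [ 0.613 -0.131  0.023]
lemon [ 0.535 -0.012  0.055] [0.558 0.    0.042]
timer [0.608 0.442 0.046] [0.621 0.448 0.043]
bowl [0.475 0.472 0.011] [0.445 0.454 0.006]
tin [ 0.576 -0.457  0.072] [ 0.587 -0.447  0.074]
spoon [ 0.656 -0.016  0.009] [ 0.663 -0.025  0.005]
top cup z 0.0813 ((472.4585876464844, 201.6434783935547), (55.0012092590332, 54.48290252685547), 76.6850814819336)
cap z 0.1394 ((476.6197509765625, -181.7010040283203), 28.11565589904785) [ 0.4763 -0.1809  0.1365]
scene cup z 0.0766 ((474.3008728027344, 201.13272094726562), (59.20430374145508, 58.382591247558594), 74.91897583007812)
cap z 0.135 ((478.9278564453125, -181.2163848876953), 31.414966583251953) [ 0.482  -0.179   0.1336]
```

View pics/crop1.png

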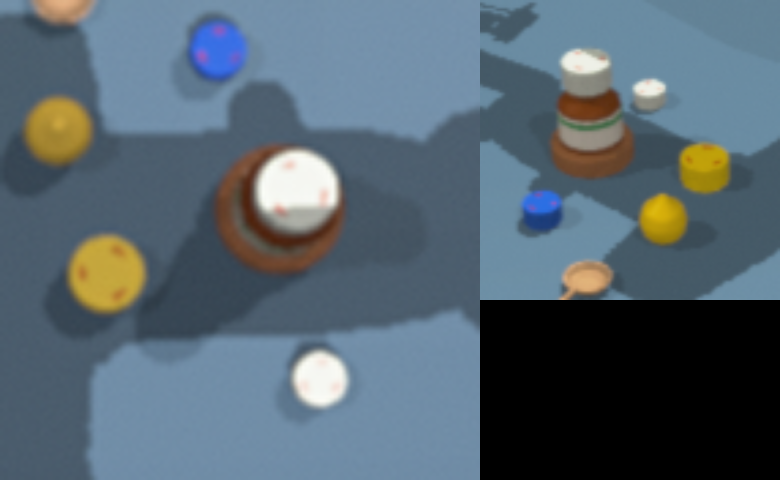

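Crop: the big white cap is on the brown bottle (about 295,190 in the left half), and the small loose white one (320,380) is about half its size. The cap on the bottle is the one meant. The cup centre is at (0.473, 0.201), yaw 76.7°, top at about 75 mm, so the measurements agree.

Since the tool stays vertical, I'll tip the cup with a high push toward +y. Then I'll grip it lightly near the mouth so the base swings down. First I go behind the cup.

Call:
inch_along --pt "0.0 0.024 -0.0315 0 0" --pt "0.0 0.024 -0.0315 0 0" --pt "0.0 0.024 -0.0315 0 0" --pt "0.0 0.024 -0.0315 0 0" --pt "0.0 0.024 -0.0315 0 0" --pt "0.0 0.024 -0.0315 0 0" --pt "0.0 0.024 -0.0315 0 0" --pt "0.0 0.024 -0.0315 0 0" --pt "0.0 0.024 -0.0315 0 0" --pt "0.0 0.024 -0.0315 0 0" --pt "0.0 0.024 -0.0315 0 0" --pt "0.0 0.024 -0.0315 0 0" --pt "0.0 0.024 -0.0315 0 0" --pt "0.0 0.024 -0.0315 0 0" --pt "0.0 0.024 -0.0315 0 0" --pt "0.0 0.024 -0.0315 0 0" --pt "0.0 0.024 -0.0315 0 0" --pt "0.0 0.024 -0.0315 0 0" --pt "0.0 0.024 -0.0315 0 0" --pt "0.0 0.024 -0.0315 0 0"

```text
t: 2.1
tool_pos: [0.4597, 0.1435, 0.2323]
orientation: [3.119, 0.372, -0.001]
force: [-0.0, 0.5, 1.4]
opening: 0.0004
gripper_force: 0.0
```

Call:
inch_along --pt "0 0 0 0.015 -0.1376" --pt "0 0 0 0.015 -0.1376" --pt "0 0 0 0.015 -0.1376" --pt "0 0 0 0.015 -0.1376" --pt "0 0 0 0.015 -0.1376" --pt "0 0 0 0.015 -0.1376" --pt "0 0 0 0.015 -0.1376" --pt "0 0 0 0.015 -0.1376" --pt "0 0 0 0 0"

```text
t: 3.0
tool_pos: [0.4575, 0.1413, 0.11]
orientation: [-2.461, -1.949, 0.007]
force: [-0.4, -0.5, 1.3]
opening: 0.0002
gripper_force: 0.0
```

Call:
inch_along --pt "0 0 0 0.018 0" --pt "0 0 0 0.018 0" --pt "0 0.008 0 0 0" --pt "0 0.008 0 0 0" --pt "0 0.006 0 0 0" --pt "0 0.006 0 0 0" --pt "0 0.006 0 0 0" --pt "0 0.005 0 0 0" --pt "0 0 0 0 0"

```text
t: 3.9
tool_pos: [0.4689, 0.1805, 0.0769]
orientation: [-2.464, -1.948, -0.001]
force: [-0.1, 0.1, -0.1]
opening: 0.0004
gripper_force: 0.0
```

```bash
python3 - <<'E'
from plant import read_camera
import cv2,pickle,numpy as np
a=read_camera("scene");b=read_camera("top")
im=np.hstack([cv2.resize(a["image"][130:300,250:450],(400,340)),cv2.resize(b["image"][150:320,120:320],(400,340))])
cv2.imwrite("pics/p1.png",im[:,:,::-1])
E
```

```text
(no output)
```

View pics/p1.png

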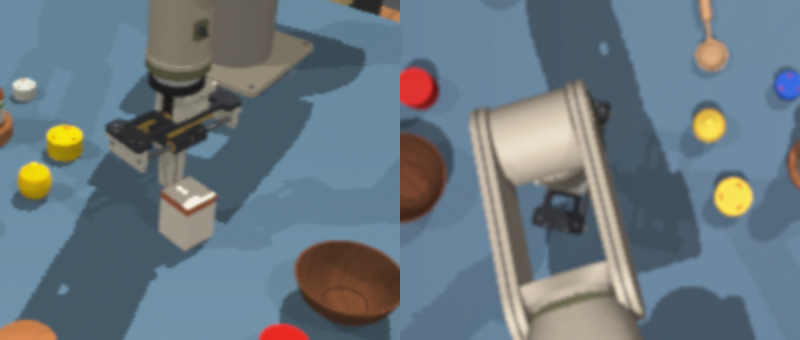

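Left half (scene): the cup (187,213) is upright with the closed fingers at its back face. I'll check numerically whether it slid.

```bash
cat > cup.py <<'E'
from h import *
from plant import read_camera,sensors
c=read_camera("scene"); W=cloud(c); im=c["image"].astype(int)
s=sensors.read_state(); print(s["t"],s["tool_pos"].round(4),s["opening"],s["gripper_force"])
m=(abs(W[...,0]-.48)<.13)&(abs(W[...,1]-.23)<.14)&(W[...,2]>.006)&(W[...,2]<.16)
r,g,b=im[...,0],im[...,1],im[...,2]
cr=m&(r>b+8)&(r>60)&(r-b<60); te=m&(r-b>=60)
for n,k in(("cream",cr),("terra",te)):
    p=W[k]
    if len(p)>5: print(n,len(p),"med",np.median(p,0).round(3),"lo",np.percentile(p,2,0).round(3),"hi",np.percentile(p,98,0).round(3))
p=W[cr|te]; t=p[p[:,2]>np.percentile(p[:,2],97)-.006]; print("toprect",cv2.minAreaRect(t[:,:2].astype(np.float32)*1000))
E
python3 cup.py
```

```text
4.05 [0.4685 0.1797 0.0765] 0.00049335366293818 0.0
cream 945 med [0.489 0.212 0.072] lo [0.4   0.151 0.009] hi [0.556 0.248 0.158]
terra 61 med [0.502 0.235 0.068] lo [0.466 0.19  0.063] hi [0.512 0.248 0.075]
toprect ((474.5953674316406, 182.7404022216797), (65.76006317138672, 171.44400024414062), 76.77080535888672)
```

It slid about 14 mm instead of tipping, so friction is low. I'll use gravity instead: grip low and off-centre with a light force so that the cup swings over when lifted. I back off and measure again.

Call:
inch_along --pt "0.093 -0.02 0 -0.01 0" --pt "0.093 -0.02 0 -0.03 0" --pt "0.093 -0.02 0 -0.04 0" --pt "0.093 0 0 -0.04 0" --pt "0.093 0 0 0 0"

```text
t: 4.55
tool_pos: [0.4581, 0.1211, 0.2033]
orientation: [2.462, 1.943, 0.014]
force: [0.3, 0.4, 0.8]
opening: 0.0362
gripper_force: 0.0
```

```bash
sed -i 's/\[\.\.\.,2\]<\.16/[...,2]<.085/; s/m=(abs(W\[...,0\]-.48)<.13)/m=(abs(W[...,0]-.48)<.06)/;s/-.23)<.14/-.215)<.06/' cup.py; python3 cup.py
```

```text
4.6 [0.4569 0.1212 0.2002] 0.03986314288953527 0.0
cream 478 med [0.5   0.234 0.04 ] lo [0.454 0.187 0.008] hi [0.511 0.249 0.076]
terra 60 med [0.503 0.235 0.067] lo [0.464 0.189 0.06 ] hi [0.511 0.247 0.074]
toprect ((480.103271484375, 218.3988494873047), (60.41579818725586, 55.44257354736328), 77.0091781616211)
```

Call:
inch_along --pt "0.093 0.02 0 0 0" --pt "0.093 0.02 0 0 0" --pt "0.093 0.02 0 0 0" --pt "0.093 0.02 -0.002 0 0" --pt "0.093 0 0 0 0" --pt "0.093 0 0 0.03 0" --pt "0.093 0 0 0.03 0" --pt "0.093 0 0 0.03 0" --pt "0.093 0 0 0.03 0" --pt "0.093 0 0 0.03 0" --pt "0.093 0 0 0.02 0" --pt "0.093 0 0 0 0" --pt "0.093 0 0 0 0"

```text
t: 5.9
tool_pos: [0.4705, 0.199, 0.0261]
orientation: [-2.465, -1.947, 0.003]
force: [0.1, -0.3, 0.3]
opening: 0.0931
gripper_force: 0.0
```

Call:
inch_along --pt "0.093 0 0 0.006 0" --pt "0.04 0 0 0 0" --pt "0.04 0 0 0 0" --pt "0.04 0 0 0 0" --pt "0.04 0 0 0 0" --pt "0.04 0 0 0 0" --pt "0.04 0 0 0 0" --pt "0.04 0 0 0 0" --force 4

```text
t: 6.7
tool_pos: [0.4715, 0.1997, 0.0209]
orientation: [2.465, 1.948, 0.001]
force: [0.1, -0.8, 1.4]
opening: 0.0541
gripper_force: 4.0
```

Call:
inch_along --pt "0.04 0 0 -0.005 0" --pt "0.04 0 0 -0.01 0" --pt "0.04 0 0 -0.015 0" --pt "0.04 0 0 -0.02 0" --pt "0.04 0 0 -0.02 0" --pt "0.04 0 0 -0.02 0" --pt "0.04 0 0 -0.01 0" --pt "0.04 0 0 0 0" --pt "0.04 0 0 0 0" --force 4

```text
t: 7.6
tool_pos: [0.4711, 0.1996, 0.1205]
orientation: [2.465, 1.948, 0.0]
force: [-0.8, -0.4, -2.4]
opening: 0.0538
gripper_force: 4.0
```

```bash
python3 - <<'E'
from plant import read_camera
import cv2,numpy as np
a=read_camera("scene")
cv2.imwrite("pics/p2.png",cv2.resize(a["image"][130:300,250:450],(600,510))[:,:,::-1])
E
```

```text
(no output)
```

View pics/p2.png

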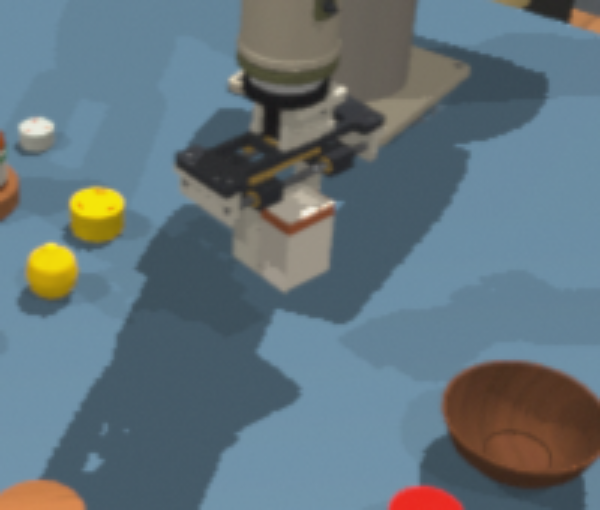

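The cup was lifted without swinging (scene crop, 285,240). I'll lower the grip force to its minimum.

Call:
inch_along --pt "0.04 0 0 0 0" --pt "0.04 0 0 0 0" --pt "0.04 0 0 0 0" --pt "0.04 0 0 0 0" --force 3

```text
t: 8.05
tool_pos: [0.4711, 0.1996, 0.1203]
orientation: [-2.465, -1.948, 0.001]
force: [-0.4, -0.1, -1.7]
opening: 0.0539
gripper_force: 3.0
```

```bash
sed -i 's/-.48)<.06/-.48)<.09/;s/-.215)<.06/-.22)<.09/;s/<.085/<.17/' cup.py; python3 cup.py
```

```text
8.1 [0.4712 0.1996 0.1204] 0.053885610389664634 2.993575595319271
cream 572 med [0.503 0.231 0.135] lo [0.46  0.187 0.102] hi [0.517 0.249 0.167]
terra 40 med [0.498 0.24  0.167] lo [0.461 0.207 0.164] hi [0.51  0.249 0.17 ]
toprect ((485.45562744140625, 224.60076904296875), (44.975135803222656, 84.00360870361328), 70.557373046875)
```

Even at 3 N the pads hold it rigidly. New method: set it down, regrip high at the −u edge, then press and drag toward −u so that it rolls over its −u mouth edge on the counter.

Call:
inch_along --pt "0.04 0 0 0.025 0" --pt "0.04 0 0 0.03 0" --pt "0.04 0 0 0.025 0" --pt "0.04 0 0 0.012 0" --pt "0.04 0 0 0.007 0" --pt "0.04 0 0 0 0" --pt "0.093 0 0 0 0" --pt "0.093 0 0 0 0" --pt "0.093 -0.004 0 -0.018 0" --pt "0.093 0 0 -0.019 0" --pt "0.093 0 0 0 0" --force 5

```text
t: 9.2
tool_pos: [0.4733, 0.1966, 0.0625]
orientation: [2.463, 1.946, 0.01]
force: [0.6, 0.1, -1.0]
opening: 0.0896
gripper_force: 0.0
```

Call:
inch_along --pt "0.04 0 0 0 0" --pt "0.04 0 0 0 0" --pt "0.04 0 0 0 0" --pt "0.04 0 0 0 0" --pt "0.04 0 0 0 0" --force 15

```text
t: 9.7
tool_pos: [0.47, 0.1956, 0.058]
orientation: [-2.464, -1.948, 0.001]
force: [0.4, -0.4, -0.7]
opening: 0.0576
gripper_force: 0.0
```

Call:
inch_along --pt "0.04 -0.002 0 0.002 0" --pt "0.04 -0.005 0 0.002 0" --pt "0.04 -0.005 0 0.001 0" --pt "0.04 -0.005 0 0.001 0" --force 15

```text
t: 10.1
tool_pos: [0.4669, 0.1801, 0.0538]
orientation: [-2.464, -1.948, -0.003]
force: [-3.6, 3.3, 8.6]
opening: 0.0542
gripper_force: 15.0
```

```bash
python3 cup.py
```

```text
10.15 [0.4666 0.1793 0.0535] 0.053918178317539485 15.002159290015697
cream 1180 med [0.495 0.203 0.076] lo [0.397 0.146 0.013] hi [0.559 0.243 0.166]
terra 71 med [0.499 0.223 0.078] lo [0.461 0.188 0.069] hi [0.525 0.234 0.154]
toprect ((475.654296875, 188.24595642089844), (55.69584274291992, 174.7428741455078), 77.12332153320312)
```

The terracotta rim rose about 10 mm, so it is tilting (around 11°) at 8.6 N. I'll keep rolling it.

Call:
inch_along --pt "0.04 -0.006 0 0.002 0" --pt "0.04 -0.006 0 0.0025 0" --pt "0.04 -0.006 0 0.003 0" --pt "0.04 -0.006 0 0.0035 0" --force 15

```text
t: 10.55
tool_pos: [0.4613, 0.1558, 0.0423]
orientation: [2.464, 1.948, 0.001]
force: [-1.9, -0.1, 5.4]
opening: 0.0538
gripper_force: 15.0
```

```bash
python3 cup.py | grep terra
```

```text
terra 95 med [0.485 0.193 0.085] lo [0.45  0.164 0.068] hi [0.517 0.203 0.143]
```

Call:
inch_along --pt "0.04 -0.005 0 0.004 0" --pt "0.04 -0.005 0 0.004 0" --pt "0.04 0 0 0 0" --force 15

```text
t: 10.9
tool_pos: [0.4587, 0.1454, 0.0336]
orientation: [2.465, 1.947, -0.0]
force: [-0.6, -1.5, 3.1]
opening: 0.0536
gripper_force: 15.0
```

```bash
python3 cup.py
python3 - <<'E'
from plant import read_camera
import cv2,numpy as np
a=read_camera("scene")
cv2.imwrite("pics/p3.png",cv2.resize(a["image"][150:290,260:430],(510,420))[:,:,::-1])
E
```

```text
10.95 [0.4587 0.1457 0.0337] 0.05434200465239756 14.999773800373077
cream 1052 med [0.489 0.176 0.068] lo [0.425 0.134 0.02 ] hi [0.552 0.225 0.166]
terra 95 med [0.48  0.177 0.086] lo [0.446 0.152 0.068] hi [0.513 0.187 0.136]
toprect ((460.58563232421875, 163.57366943359375), (35.93720245361328, 65.07752990722656), 45.272499084472656)
```

View pics/p3.png

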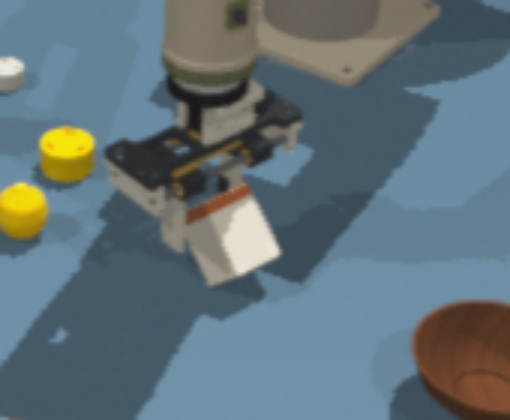

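The cup (235,235) is tilted by about 40° about its lower edge. I continue the roll and then let go.

Call:
inch_along --pt "0.04 -0.005 0 0.004 0" --pt "0.04 -0.004 0 0.004 0" --pt "0.04 -0.004 0 0.004 0" --pt "0.04 -0.003 0 0.002 0" --pt "0.04 -0.004 0 0 0" --pt "0.04 -0.004 0 0 0" --pt "0.04 0 0 0 0" --force 15

```text
t: 11.7
tool_pos: [0.4525, 0.1221, 0.0193]
orientation: [-2.465, -1.947, 0.002]
force: [-1.0, -0.2, -2.5]
opening: 0.0542
gripper_force: 15.0
```

Call:
inch_along --pt "0.093 0 0 0 0" --pt "0.093 0 0 0 0" --pt "0.093 0 0 0 0" --pt "0.093 0 0 0 0" --pt "0.093 0 0 0 0" --force 15

```text
t: 12.2
tool_pos: [0.4531, 0.1229, 0.0197]
orientation: [2.465, 1.948, 0.0]
force: [0.2, -0.3, 1.4]
opening: 0.0892
gripper_force: 0.0
```

```bash
python3 cup.py
python3 - <<'E'
from plant import read_camera
import cv2,numpy as np
a=read_camera("scene")
cv2.imwrite("pics/p4.png",cv2.resize(a["image"][150:290,260:430],(510,420))[:,:,::-1])
E
```

```text
12.25 [0.4531 0.1228 0.0197] 0.0914450290697282 0.0
cream 733 med [0.468 0.149 0.054] lo [0.406 0.132 0.007] hi [0.545 0.183 0.161]
terra 7 med [0.494 0.143 0.116] lo [0.469 0.131 0.1  ] hi [0.509 0.146 0.12 ]
toprect ((449.9869689941406, 150.36578369140625), (19.10238265991211, 59.26716613769531), 71.69489288330078)
```

View pics/p4.png

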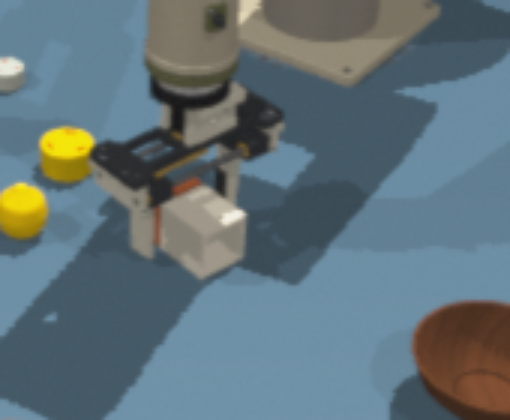

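The cup lies on its side with the mouth toward the camera (+u, about 215,235) and the terracotta base end by the fingers. I raise clear and measure.

Call:
inch_along --pt "0.093 0 0 -0.02 0" --pt "0.093 0 0 -0.04 0" --pt "0.093 0 0 -0.04 0" --pt "0.093 0 0 -0.01 0" --pt "0.093 0 0 0 0"

```text
t: 12.8
tool_pos: [0.4547, 0.1231, 0.1319]
orientation: [2.463, 1.947, 0.006]
force: [1.2, 0.3, -0.7]
opening: 0.0927
gripper_force: 0.0
```

```bash
cat > lie.py <<'E'
from h import *
from plant import read_camera,sensors
a=np.deg2rad(76.7);u=np.array([np.cos(a),np.sin(a)]);v=np.array([u[1],-u[0]])
s=sensors.read_state()["tool_pos"];print("tcp",s.round(4),"s,w",(s[:2]@u).round(4),(s[:2]@v).round(4))
for n in("scene","top"):
    c=read_camera(n);W=cloud(c);d=c["image"].astype(int)
    m=(abs(W[...,0]-.46)<.07)&(abs(W[...,1]-.15)<.08)&(W[...,2]>.035)&(W[...,2]<.066)
    p=W[m]
    if len(p)<20: print(n,"none",len(p));continue
    S=p[:,:2]@u;w=p[:,:2]@v
    print(n,len(p),"s",np.percentile(S,[1,99]).round(4),"w",np.percentile(w,[1,99]).round(4),"z",np.percentile(p[:,2],[50,95]).round(4),cv2.minAreaRect(p[:,:2].astype(np.float32)*1000))
E
python3 lie.py
```

```text
tcp [0.4547 0.1231 0.1319] s,w 0.2244 0.4142
scene 405 s [0.2072 0.2835] w [0.3857 0.4436] z [0.053  0.0563] ((460.7271423339844, 143.36033630371094), (80.99773406982422, 62.26348114013672), 76.73307037353516)
top none 12
```

Call:
inch_along --pt "0.093 -0.0155 0 0.02 0" --pt "0.093 0 0 0.03 0" --pt "0.093 0 0 0.025 0" --pt "0.093 0 0 0.011 0" --pt "0.093 0 0 0 0" --pt "0.04 0 0 0 0" --pt "0.04 0 0 0 0" --pt "0.04 0 0 0 0" --pt "0.04 0 0 0 0" --pt "0.04 0 0 0 0" --pt "0.04 0 0 0 0" --force 15

```text
t: 14.0
tool_pos: [0.4497, 0.1077, 0.0441]
orientation: [2.465, 1.948, 0.001]
force: [-0.5, 0.3, 2.9]
opening: 0.0539
gripper_force: 15.0
```

Call:
inch_along --pt "0.04 -0.002 0 0.002 0" --pt "0.04 -0.004 0 0.002 0" --pt "0.04 -0.004 0 0.001 0" --pt "0.04 -0.004 0 0.001 0" --force 15

```text
t: 14.4
tool_pos: [0.4469, 0.0949, 0.0389]
orientation: [-2.464, -1.948, -0.003]
force: [-2.8, 3.6, 7.7]
opening: 0.0539
gripper_force: 15.0
```

```bash
python3 lie.py
```

```text
tcp [0.4469 0.0949 0.0389] s,w 0.1952 0.4131
scene 462 s [0.1901 0.2752] w [0.3763 0.4571] z [0.0559 0.065 ] ((459.11419677734375, 130.47438049316406), (90.35346221923828, 88.49996948242188), 72.52709197998047)
top none 0
```

Call:
inch_along --pt "0.04 -0.005 0 0.002 0" --pt "0.04 -0.005 0 0.0025 0" --pt "0.04 -0.005 0 0.003 0" --pt "0.04 -0.004 0 0.003 0" --pt "0.04 -0.003 0 0.003 0" --pt "0.04 0 0 0 0" --force 15

```text
t: 15.1
tool_pos: [0.4417, 0.0719, 0.0247]
orientation: [2.464, 1.947, 0.0]
force: [-1.7, -2.5, 5.7]
opening: 0.054
gripper_force: 15.0
```

```bash
python3 - <<'E'
from plant import read_camera
import cv2,numpy as np
a=read_camera("scene")
cv2.imwrite("pics/p5.png",cv2.resize(a["image"][140:280,260:430],(510,420))[:,:,::-1])
E
```

```text
(no output)
```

View pics/p5.png

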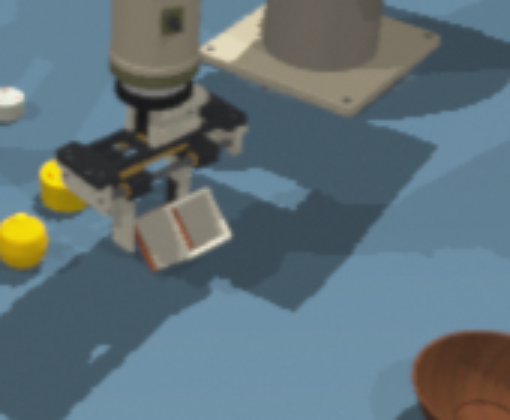

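The cup's mouth (205,222) is now facing well up. I lower a bit more and then release so that it settles on its base.

Call:
inch_along --pt "0.04 -0.004 0 0.003 0" --pt "0.04 -0.003 0 0.003 0" --pt "0.04 -0.003 0 0.001 0" --pt "0.04 -0.003 0 0 0" --pt "0.04 -0.003 0 0 0" --pt "0.04 0 0 0 0" --force 15

```text
t: 15.75
tool_pos: [0.4371, 0.0567, 0.017]
orientation: [-2.465, -1.947, 0.001]
force: [-0.9, -0.2, 2.0]
opening: 0.0542
gripper_force: 15.0
```

Call:
inch_along --pt "0.093 0 0 0 0" --pt "0.093 0 0 0 0" --pt "0.093 0 0 0 0" --pt "0.093 0 0 0 0" --force 15

```text
t: 16.15
tool_pos: [0.4374, 0.0571, 0.0171]
orientation: [-2.465, -1.948, 0.0]
force: [0.6, 0.1, 0.3]
opening: 0.0808
gripper_force: 0.0
```

```bash
python3 - <<'E'
from plant import read_camera
import cv2,numpy as np
a=read_camera("scene")
cv2.imwrite("pics/p6.png",cv2.resize(a["image"][140:280,260:430],(510,420))[:,:,::-1])
E
```

```text
(no output)
```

View pics/p6.png

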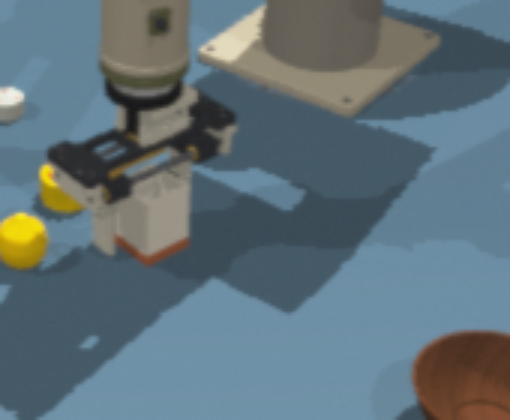

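The cup stands mouth-up with its terracotta band at the counter. I retreat upward, check it, and go above the bottle.

Call:
inch_along --pt "0.093 0 0 0 0" --pt "0.093 0 0 0 0" --pt "0.093 0 0 -0.02 0" --pt "0.093 0 0 -0.03 0" --pt "0.093 0 0 -0.04 0" --pt "0.093 0 0 -0.045 0" --pt "0.093 0 0 -0.045 0" --pt "0.093 0 0 -0.045 0" --pt "0.093 0 0 0 0" --force 40

```text
t: 17.1
tool_pos: [0.4408, 0.0572, 0.2497]
orientation: [2.459, 1.944, 0.015]
force: [1.5, -0.0, 0.3]
opening: 0.0932
gripper_force: 0.0
```

Call:
inch_along --pt "0.093 -0.02227 0.00946 0 0" --pt "0.093 -0.02227 0.00946 0 0" --pt "0.093 -0.02227 0.00946 0 0" --pt "0.093 -0.02227 0.00946 0 0" --pt "0.093 -0.02227 0.00946 0 0" --pt "0.093 -0.02227 0.00946 0 0" --pt "0.093 -0.02227 0.00946 0 0" --pt "0.093 -0.02227 0.00946 0 0" --pt "0.093 -0.02227 0.00946 0 0" --pt "0.093 -0.02227 0.00946 0 0" --pt "0.093 0 0 0 0" --pt "0.093 0 0 0 0" --force 40

```text
t: 18.3
tool_pos: [0.4776, -0.1814, 0.2412]
orientation: [-2.465, -1.945, 0.001]
force: [0.4, 0.0, 0.7]
opening: 0.0931
gripper_force: 0.0
```

```bash
python3 - <<'E'
from h import *
from plant import read_camera,sensors
print(sensors.read_state()["tool_pos"].round(4))
for n in("scene","top"):
    c=read_camera(n);W=cloud(c)
    m=(abs(W[...,0]-.45)<.06)&(abs(W[...,1]-.075)<.06)&(W[...,2]>.065)&(W[...,2]<.09);p=W[m]
    if len(p)>20: print(n,"cup rim",len(p),p.mean(0).round(4),"z",np.percentile(p[:,2],[5,95]).round(3),cv2.minAreaRect(p[:,:2].astype(np.float32)*1000))
    m=(abs(W[...,0]-.478)<.035)&(abs(W[...,1]+.18)<.035)&(W[...,2]>.127)&(W[...,2]<.145);p=W[m]
    if len(p)>20: print(n,"cap",len(p),cv2.minEnclosingCircle(p[:,:2].astype(np.float32)*1000),p[:,2].max())
E
```

```text
[ 0.4776 -0.1814  0.2412]
scene cup rim 174 [0.444  0.0749 0.0713] z [0.065 0.076] ((442.4071960449219, 73.49613952636719), (59.113182067871094, 57.61874771118164), 75.78292083740234)
scene cap 157 ((480.2478942871094, -182.13145446777344), 31.16705322265625) 0.1391990180900268
top cup rim 112 [0.4409 0.0739 0.0753] z [0.067 0.081] ((440.0843200683594, 74.32472229003906), (54.37736892700195, 53.38246536254883), 76.93143463134766)
top cap 54 ((475.7557678222656, -180.82305908203125), 27.942317962646484) 0.14115848743112158
```

The cup is upright at (0.441, 0.074), with its rim at 75 mm in both views. The TCP is over the cap axis, so I descend and grip.

Call:
inch_along --pt "0.093 0 0 0.025 0" --pt "0.093 0 0 0.03 0" --pt "0.093 0 0 0.03 0" --pt "0.093 0 0 0.025 0" --pt "0.093 0 0 0.012 0" --pt "0.093 0 0 0 0" --pt "0.093 0 0 0 0" --pt "0.05 0 0 0 0" --pt "0.05 0 0 0 0" --pt "0.05 0 0 0 0" --pt "0.05 0 0 0 0" --pt "0.05 0 0 0 0" --pt "0.05 0 0 0 0" --pt "0.05 0 0 0 0" --force 40

```text
t: 19.8
tool_pos: [0.4781, -0.1815, 0.1204]
orientation: [2.465, 1.948, 0.0]
force: [0.0, -0.2, 1.4]
opening: 0.0568
gripper_force: 40.0
```

Call:
inch_along --pt "0.05 0 0 0.003 0" --pt "0.05 0 0 0.003 0" --pt "0.05 0 0 0.002 0" --pt "0.05 0 0 0 0" --pt "0.05 0 0 0 0" --force 40

```text
t: 20.3
tool_pos: [0.4783, -0.1816, 0.1133]
orientation: [2.464, 1.948, 0.0]
force: [-4.9, 1.7, 11.7]
opening: 0.0564
gripper_force: 40.0
```

Pressed about 7 mm at 11.7 N, which matches the spring. Now I turn counter-clockwise (negative about the downward tool z) with a little more press.

Call:
inch_along --pt "0.05 0 0 0.001 -0.1" --pt "0.05 0 0 0 -0.1" --pt "0.05 0 0 0 -0.1" --pt "0.05 0 0 0 -0.1" --pt "0.05 0 0 0 -0.1" --pt "0.05 0 0 0 -0.1" --pt "0.05 0 0 0 -0.1" --pt "0.05 0 0 0 -0.1" --pt "0.05 0 0 0 -0.1" --pt "0.05 0 0 0 -0.1" --pt "0.05 0 0 0 -0.08" --pt "0.05 0 0 0 0" --force 40

```text
t: 21.5
tool_pos: [0.4777, -0.1818, 0.1122]
orientation: [-1.108, -2.939, 0.001]
force: [-7.3, 0.5, 12.8]
opening: 0.0562
gripper_force: 40.0
```

```bash
python3 -c "
from plant import sensors;s=sensors.read_state();print(s['wrist_torque'].round(3),s['force'].round(1))"
```

```text
[-0.027  1.126  0.114] [-7.3  0.5 12.8]
```

Call:
inch_along --pt "0.05 0 0 -0.004 0" --pt "0.05 0 0 -0.004 0" --pt "0.05 0 0 -0.004 0" --pt "0.05 0 0 -0.004 0" --pt "0.05 0 0 0 0" --force 40

```text
t: 22.0
tool_pos: [0.4778, -0.1816, 0.1272]
orientation: [-1.113, -2.938, 0.0]
force: [-3.0, -1.2, 0.9]
opening: 0.0563
gripper_force: 40.0
```

No resistance 7 mm above the closed height, so it is unlocked. I lift to about 10 cm clear of the mouth.

Call:
inch_along --pt "0.05 0 0 -0.01 0" --pt "0.05 0 0 -0.015 0" --pt "0.05 0 0 -0.02 0" --pt "0.05 0 0 -0.02 0" --pt "0.05 0 0 -0.02 0" --pt "0.05 0 0 -0.013 0" --pt "0.05 0 0 -0.005 0" --pt "0.05 0 0 0 0" --pt "0.05 0 0 0 0" --pt "0.05 0 0 0 0" --pt "0.05 0 0 0 0" --pt "0.05 0 0 0 0" --force 40

```text
t: 23.2
tool_pos: [0.4777, -0.1813, 0.2295]
orientation: [-1.112, -2.937, -0.0]
force: [-0.4, -0.5, -1.3]
opening: 0.0563
gripper_force: 40.0
```

```bash
python3 - <<'E'
from plant import read_camera
import cv2,numpy as np
a=read_camera("scene")
cv2.imwrite("pics/p7.png",cv2.resize(a["image"][100:280,190:390],(600,540))[:,:,::-1])
E
```

```text
(no output)
```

View pics/p7.png

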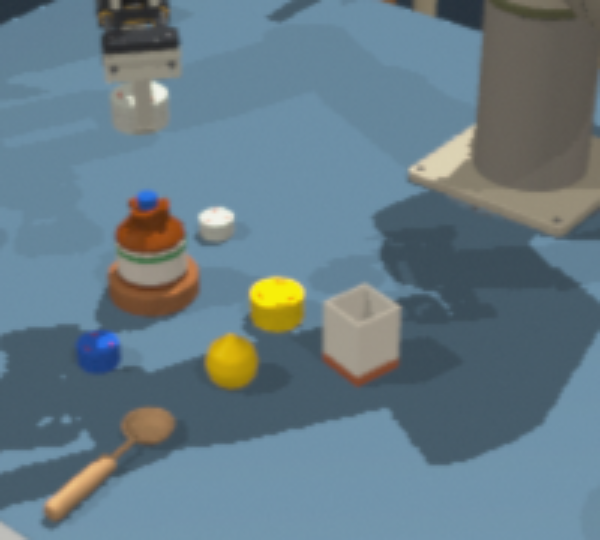

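The cap (140,105) is held level above the open bottle, whose blue seal shows at (147,200). The cup stands mouth-up at (362,335) and the other things are where they were. I'm handing in.

```bash
python3 -c "
from plant import robot;print(robot.close_job())"
```

```text
the job is handed in; nothing more can be done
None
```

The job is handed in at about 23 s of the 72 s allowed: the cup stands mouth-up, and the cap is off and held level about 10 cm above the bottle's mouth; the hand-in returned no verdict.

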